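# Line up the filling tap with the open sample jar

## Task

The feed pump is still off: get the tap ready for the next sample. With a fingertip, push the tap's swing spout round until its nozzle hangs over the mouth of the one jar that has no cap, and only then push the lever of the ball valve on the supply pipe round until it lies in line with the pipe (fully open). Only push the spout and the lever, without gripping or forcing them, leave the jars in their holes and leave everything else on the bench where it is.

Things in the scene. Friction and masses are not known exactly. Their poses are not given: they have to be found in the camera images.
- station: the filling station, fixed to the bench: steel tray (275 x 360 mm, rim 10 mm high), pillar tap, foam jar block and supply pipe. Origin at table height on the tap's upright axis, about which the spout swings; x points away from the robot (within about 17 degrees), y to the robot's left, z up. Pillar 38 mm across; the tap's highest point is 183 mm up
- block_middle (a point): middle, empty hole of the white foam block, at the block's top, 38 mm up. The block (130 x 318 mm) has five 54 mm round holes on an arc of 175 mm radius about the tap's axis: one straight along the station's -x, the others 21 and 42 degrees to either side. Four jars stand in these others, in any order
- spout (a joint): angle of the spout, rad: 0 when it points along the station's -x (to the robot), positive counter-clockwise seen from above (nozzle towards -y, the robot's right); stops at -1 and 1. It starts within 0.16 of 0, turns stiffly (0.18 N m) and stays where it is left
- spout_push (a point): on the axis of the spout's level tube, 120 mm from the tap's axis, 155 mm above the table. The tube is of steel, 18 mm thick; it runs level from the tap to 158 mm from the tap's axis, then bends down to the nozzle
- nozzle (a point): centre of the nozzle's mouth, 22 mm across, facing down, 175 mm from the tap's axis and 120 mm above the table; it clears the capped jars by about 30 mm
- valve (a joint): angle of the ball valve's lever, rad: 0 = closed, the lever points along the station's -x (to the robot, across the pipe); pi/2 = fully open, at its stop, along the station's +y, in line with the pipe and away from the tap. It turns clockwise seen from above, stiffly (0.28 N m), stays where it is left, and starts between 0 and 0.2
- valve_axis (a point): on the valve's upright turning axis, 230 mm from the tap's axis along the station's +y, at the lever's middle height (96 mm above the table). The copper supply pipe (22 mm thick, its axis 50 mm up) runs beneath it along the station's y, from the tap to y = 377 mm, where it goes down through the bench
- lever_tip (a point): free end of the valve lever, 105 mm from its axis, 96 mm above the table. The outer 66 mm of the lever is a black sleeve 18 mm wide and 14 mm high (89 to 103 mm above the table)
- jar_open: the jar without a cap: amber glass wide-mouth jar, 52 mm across and 80 mm high, standing upright in a hole of the foam block; origin at the centre of its underside, 3 mm above the table; its mouth is 40 mm across inside and lies 83 mm above the table
- jar_a: capped amber glass wide-mouth jar, 52 mm across and 80 mm high, standing upright in a hole of the foam block; origin at the centre of its underside, 3 mm above the table; the top of its black cap is 89 mm above the table
- jar_b: another capped jar, the same as jar_a
- jar_c: another capped jar, the same as jar_a
- cap: the open jar's black cap, 51 mm across and 18 mm high, lying on the bench in front of the valve; origin at the centre of its underside
- vial_a: small amber vial with a black cap, 38 mm across, 62 mm high, standing behind the supply pipe; origin under its centre
- vial_b: another such vial, standing behind the tap; origin under its centre
- mug: black mug, 80 mm across, 90 mm high, on the bench to the left of the jars; origin under its centre
- sponge: yellow sponge, 110 x 70 x 32 mm, on the left of the bench; origin under its centre
- brush: wooden-handled brush lying to the right of the jars; origin under its middle
Things that resemble listed ones, but are neither listed nor needed, are in the scene too. Leave any red look-alike of the jar_b alone. Leave any blue look-alike of the jar_c alone.

How it is judged:
By the outcome, as a careful person would: the job done as asked, in the order asked, and still so for the second after the job is handed in, with the robot touching nothing.
It also fails if it takes over 48 s, if anything falls off the work surface, if the arm or the gripper's body presses on something with over 40 N, if the wrist force passes 120 N, or if a joint passes its speed limit or range.

## Robot

A 6-joint arm with a two-finger parallel gripper is mounted at the origin on the work surface. World frame = base frame: x ahead of the robot, y to its left, z up, the work surface at z = 0. Lengths are in mm, angles in rad, forces in N, time in s.
With the tool pointing down it reaches from about 400 to 925 mm from the base axis. Payload 12.5 kg.
Tool frame: the origin (TCP) lies midway between the tips of the shut fingers; the grasp point (between the pads) lies 19 mm behind it; z points along the fingers, y is the line along which they close (so a half turn about z gives the same grasp; the last joint's range is limited). The gripper opens to 95 mm and grips with 3 to 60 N. Pads are 20 mm wide; open, the fingers measure 119 mm over their backs; the gripper's body (75 mm by 180 mm) begins 59 mm behind the grasp point.
Start: joints at [1.23, 0.491, 1.559, -0, 1.092, -0.106], TCP at [145.388, 607.876, 177.861] pointing down, gripper open.
Joint ranges: [-3.1, 3.1], [-0.84, 2.19], [0.05, 2.79], [-1.13, 4.28], [0.06, 2.93], [-2.69, 2.69]. Speed limits (rad/s): [2.22, 2.22, 2.79, 3.14, 3.14, 3.14].

## Interface

Orientations are given as [roll, pitch, yaw] about the fixed x, y, z axes, in that order (R = Rz(yaw) Ry(pitch) Rx(roll)).
In Python, from cell import readout, eyes, env gives the robot as it stands.
- The arm moves only by the tool move_arm, never from a script. Its argument "plan" is a list of rows, each a list of 3 entries, a list of its own where there are three numbers: the turn, a rotation vector about the tool's x, y, z in degrees, then the shift along the tool's x, y, z in m, then the gripper command: -1 is shut, 1 is fully open, values between are in proportion. In form: [[[ax, ay, az], [x, y, z], jaw], ...]. A call has 1 to 5 rows; each row is the pose to reach, as a shift and turn from the pose commanded when the call began, along the tool's axes at that moment; what a row does not reach only later rows make up. A row lasts 1/8 s, in which the tool goes at most 62.5 mm and 10.7 degrees, less where a joint would pass 70% of its speed; a pose out of reach is approached as far as the arm can. A call with a gripper value outside its range is refused whole. The fingers move at their own pace and stop on an object; the grip force is fixed at half the most. Time passes only in rows, so rows that repeat a pose let the fingers close. It gives the time, the measured TCP pose, the force, the opening and the grip force at its end, in the units of the state.
- readout.state(): the state, without advancing time (a new reading comes with each control period).
- eyes.read_camera(name): name is "scene" or "top" or "wrist"; returns a dict with "img" (480x640x3 uint8, red, green, blue), "K" (3x3 intrinsics, pixels), "dist" ([k1, k2, p1, p2, k3] as OpenCV has them; the pictures are not rectified), "extrinsics" (4x4, takes a point from camera to world coordinates). Camera axes: x right, y up, looking along -z (the intrinsics and any distortion apply to the point x, -y, -z); pixel columns grow to the right and rows downward; lengths in mm; the calibration is good to about 2 mm. A picture is of the moment at which its call begins. There is no depth.
- env.job_done(): hands the job in; it is judged then, once.
Trained networks look in a picture, given as the dict that the camera call returned (one of the last four; its "shot" number tells which), for a name from the list of things; names that differ only in an ending like _2 or _b are one class to them, and where a whole thing is asked for, a point or a joint stands for the part that bears it (a point fixed in the world has none). Each returns a list of dicts, best first, with "score" (0 to 1); they miss things now and then, are a little off and sometimes report something else, mostly with a low value. They report only what shows in the picture. A call takes as long as a camera call. They do not tell look-alikes from the thing itself.
- eyes.cut_out(picture, name): "mask" (480x640 bool, what is visible of it) and "uv" ([column, row] in pixels, amid what is visible of it).
The state is a dict: "t": time; "joints": joint angles; "qvel": joint speeds; "tau": joint torques, N m; "eef_pos": TCP position; "tcp_rot": TCP orientation; "ft_force": force on the tool from outside, world axes, zero at the start; "moment": the same for the moment, N m; "opening": opening from 0.0 (shut) to 1.0 (fully open); "grip_force": force on a finger pad.
Only numpy, scipy, OpenCV 4.12 (cv2) and the standard library are available. Lean on these libraries where they do the work, as an engineer would, in place of code of your own. Each camera call takes 0.05 s, during which the arm holds its last target. There are 200 camera calls.

## Working session

There is one attempt and no reset: what is moved stays moved. The work goes in short steps, Python scripts to look and compute and a tool call to move; the robot and the scene stay as the last step left them, time stands still between calls to the robot, and variables do not carry over. Pictures are saved under pics/ and viewed, at most 10 in all, crops included, and the job is handed in when it is done.

Besides the shell and the picture viewer there is one more tool, called after "Call:" as name(argument=value, ...), one argument or row to a line, values as JSON. move_arm: Moves the arm, as the interface text tells. Its arguments: {"type":"object","properties":{"plan":{"type":"array","items":{"type":"array"}}},"required":["plan"]}

```bash
ls; mkdir -p pics; cat > h.py <<'E'
import numpy as np, cv2, json
from cell import readout, eyes, env
def proj(p,c):
    T=np.linalg.inv(c["extrinsics"]); q=(T[:3,:3]@np.atleast_2d(p).T).T+T[:3,3]
    q=q*[1,-1,-1]
    return cv2.projectPoints(q.reshape(-1,1,3),np.zeros(3),np.zeros(3),np.array(c["K"],float),np.array(c["dist"],float))[0].reshape(-1,2)
def ray(uv,c,z):
    u=cv2.undistortPoints(np.array(uv,float).reshape(-1,1,2),np.array(c["K"],float),np.array(c["dist"],float)).reshape(-1,2)
    d=np.c_[u[:,0],-u[:,1],-np.ones(len(u))]@np.array(c["extrinsics"])[:3,:3].T
    o=np.array(c["extrinsics"])[:3,3]
    return o+d*((z-o[2])/d[:,2])[:,None]
E
python3 - <<'E'
from h import *
for n in ["scene","top"]:
    c=eyes.read_camera(n); cv2.imwrite(f"pics/{n}0.png",c["img"][:,:,::-1])
    print(n,np.round(c["extrinsics"],2).tolist())
    for k in ["jar_open","jar_a","cap","spout","valve","station","nozzle"]:
        try: print(k,[(np.round(d["score"],2),np.round(d["uv"]).tolist(),int(d["mask"].sum())) for d in eyes.cut_out(c,k)][:6])
        except Exception as e: print(k,e)
print(readout.state())
E
```

```text
pics
scene [[0.03, -0.69, 0.73, 1447.4], [1.0, 0.01, -0.03, -16.95], [0.01, 0.73, 0.69, 963.47], [0.0, 0.0, 0.0, 1.0]]
jar_open [(np.float64(0.9), [250.0, 228.0], 464)]
jar_a [(np.float64(0.84), [302.0, 227.0], 586), (np.float64(0.78), [325.0, 236.0], 568), (np.float64(0.77), [227.0, 238.0], 556), (np.float64(0.59), [271.0, 197.0], 609), (np.float64(0.58), [348.0, 198.0], 591)]
cap [(np.float64(0.83), [362.0, 250.0], 295)]
spout [(np.float64(0.88), [276.0, 236.0], 764), (np.float64(0.65), [327.0, 309.0], 401)]
valve [(np.float64(0.78), [379.0, 254.0], 296)]
station []
nozzle [(np.float64(0.71), [276.0, 238.0], 846)]
top [[-0.02, 1.0, -0.09, 433.57], [-1.0, -0.02, -0.0, 2.23], [-0.01, 0.09, 1.0, 1397.28], [0.0, 0.0, 0.0, 1.0]]
jar_open [(np.float64(0.85), [378.0, 275.0], 431), (np.float64(0.47), [341.0, 238.0], 16438)]
jar_a [(np.float64(0.97), [365.0, 331.0], 432), (np.float64(0.94), [268.0, 337.0], 433), (np.float64(0.87), [326.0, 276.0], 406), (np.float64(0.73), [402.0, 259.0], 437), (np.float64(0.58), [297.0, 263.0], 430)]
cap [(np.float64(0.89), [259.0, 266.0], 359)]
spout [(np.f
[... 252 characters left out ...]
, 229.0], 454)]
{'t': 0.8, 'joints': array([ 1.23038790e+00,  4.90874624e-01,  1.55891172e+00,  2.34245844e-08,
        1.09171197e+00, -1.05569240e-01]), 'qvel': array([ 5.52316127e-04,  1.17950323e-03, -4.51692829e-05, -2.24222094e-03,
        6.30608348e-04,  1.52966025e-03]), 'tau': array([-1.93634427e-03, -6.12422132e+01, -2.58413798e+01,  6.91362983e-02,
        4.46955487e-02, -1.30422845e-05]), 'eef_pos': array([145.39212916, 607.86539686, 177.87267204]), 'tcp_rot': array([3.14149884e+00, 9.91957662e-06, 2.90675346e+00]), 'ft_force': array([1.14390683, 0.7369189 , 0.03711106]), 'moment': array([-0.03142241,  0.03462406, -0.03704475]), 'grip_force': 0.0, 'opening': 0.9983039739396163}
```

View pics/scene0.png

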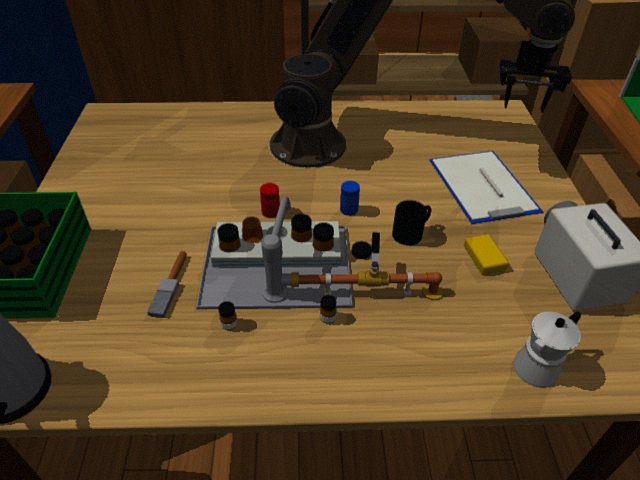

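View pics/top0.png

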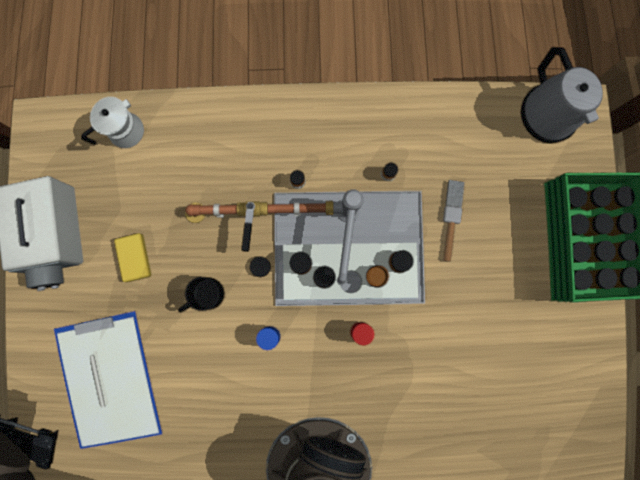

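The open amber jar is at top-view pixel (378,275), the first hole right of the middle. That puts the target spout angle at about +21°. The capped jars are at (301,263), (325,277) and (401,260), the tap at (352,200), the nozzle at (344,285) and the valve at (250,208). Next I'll fit the station pose.

```bash
cat > fit.py <<'E'
from h import *
from scipy.optimize import least_squares
def S(P,s):
    P=np.atleast_2d(P).astype(float); c,n=np.cos(s[2]),np.sin(s[2])
    return np.c_[s[0]+c*P[:,0]-n*P[:,1], s[1]+n*P[:,0]+c*P[:,1], P[:,2]]
A=np.radians([-42,-21,21,42])
def model(z): return np.c_[-175*np.cos(A),-175*np.sin(A),z]
E
python3 - <<'E'
from fit import *
cs={}
obs={}
for n in ["top","scene"]:
    c=eyes.read_camera(n); cs[n]=c
    cap=[d["uv"] for d in eyes.cut_out(c,"jar_a")]; op=eyes.cut_out(c,"jar_open")[0]["uv"]
    if n=="top": cap=[u for u in cap if u[1]<300]
    else: cap=[u for u in cap if u[1]>215]
    cap=sorted(cap,key=lambda u:-u[0] if n=="scene" else u[0])
    print(n,np.round(cap,1).tolist(),op)
    obs[n]=np.array([cap[0],cap[1],op,cap[2]])
ZT=[80,80,78,80]; ZS=[64,64,62,64]
def res(s,w=("top","scene")):
    return np.concatenate([(proj(S(model(dict(top=ZT,scene=ZS)[n]),s),cs[n])-obs[n]).ravel() for n in w])
for w in (("top",),("scene",),("top","scene")):
    r=least_squares(res,[600,-50,0],args=(w,),x_scale=[10,10,.1]); print(w,np.round(r.x,3),np.round(r.fun,1))
s=r.x
t=cs["top"]
# spout + lever direction by mask vs model
for n in cs:
  c=cs[n]
  m=eyes.cut_out(c,"spout")[0]["mask"]; m2=eyes.cut_out(c,"valve")[0]["mask"]
  im=c["img"][:,:,::-1].copy()
  np.save(f"/tmp/{n}_sp.npy",m)
  def dr(P,col):
    for p in proj(S(P,s),c): cv2.circle(im,tuple(int(round(v*16)) for v in p),16,col,-1,cv2.LINE_AA,4)
  th=np.linspace(0,2*np.pi,24)
  for a,z in zip(A,[89,89,83,89]):
    dr(np.c_[-175*np.cos(a)+25*np.cos(th),-175*np.sin(a)+25*np.sin(th),0*th+z],(0,255,0))
  dr(np.c_[19*np.cos(th),19*np.sin(th),0*th+183],(255,0,255))
  dr([[0,y,61] for y in range(40,380,30)],(255,255,0)); dr([[0,230,96]],(0,0,255))
  for a in (0.,): dr([[-d*np.cos(a),-d*np.sin(a),164] for d in (60,90,120,150)],(0,0,255))
  dr([[-d,230,103] for d in (45,75,105)],(0,255,255))
  dr([[-175,0,120]],(255,255,255))
  x0,y0,x1,y1=(180,150,460,330) if n=="top" else (180,180,460,330)
  cv2.imwrite(f"pics/{n}1.png",cv2.resize(im[y0:y1,x0:x1],None,fx=2.8,fy=2.8,interpolation=cv2.INTER_CUBIC))
E
```

```text
top [[245.7, 225.8], [298.3, 266.9], [322.2, 275.5], [401.4, 259.4]] [377.8, 273.4]
scene [[323.8, 234.4], [302.7, 226.1], [229.6, 314.4], [229.2, 238.5]] [250.2, 227.5]
('top',) [ 6.42193e+02 -3.96220e+01 -3.16000e-01] [ 18.7  13.  -15.6  -7.4 -42.7   1.9  39.8  -7.4]
('scene',) [6.69909e+02 5.44500e+00 6.23000e-01] [ -3.7   0.5  -8.1  10.4   1.4  31.4   9.5 -37.4]
('top', 'scene') [ 6.63804e+02 -2.37160e+01  8.10000e-02] [ 31.8  25.8   4.2  -3.3 -21.  -15.5  56.5 -34.6  20.2   8.2  17.7   8.8
  19.8  11.5  18.5 -64.9]
```

View pics/top1.png

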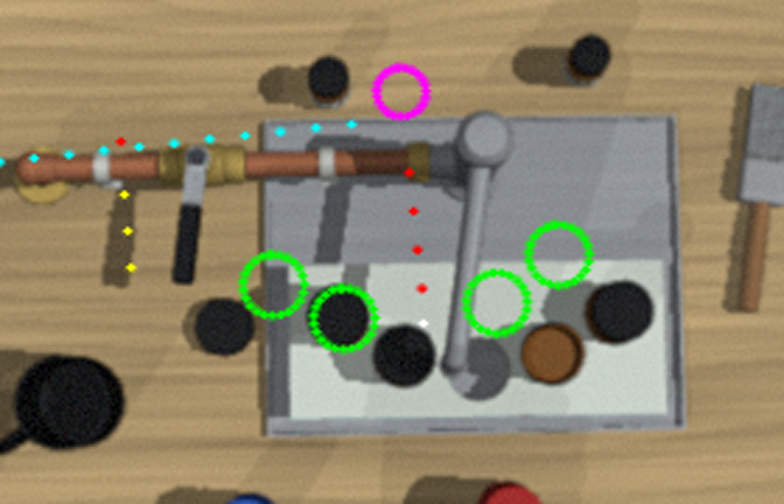

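View pics/scene1.png

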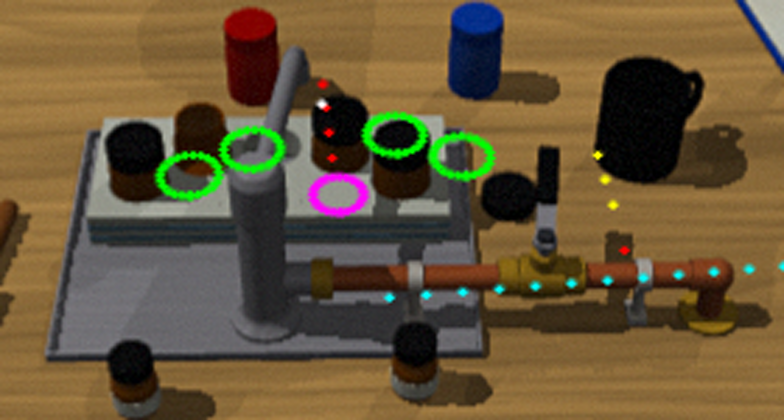

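The stray detections spoiled that fit. I'll refit from the pixels I can read off: cap tops at crop (344,318), (404,355) and (620,311), the open mouth at (551,353), the tap top at (486,135) and the valve at (196,156).

```bash
python3 - <<'E'
from fit import *
cs={n:eyes.read_camera(n) for n in("top","scene")}
pts=np.r_[model([89,89,83,89]),[[0,0,183]],[[0,230,103]]]
obs=dict(top=np.array([[344,316],[404,353],[552,352],[619,309],[486,133],[196,155]])/2.8+[180,150],
 scene=np.array([[401,134],[340,109],[201,115],[135,136],[257,172],[546,232]])/2.8+[180,180])
def res(s,w): return np.concatenate([(proj(S(pts,s),cs[n])-obs[n]).ravel() for n in w])
for w in (("top",),("scene",),("top","scene")):
    r=least_squares(res,[650,-50,0],args=(w,),x_scale=[10,10,.1],loss="soft_l1"); print(w,np.round(r.x,3),np.round(res(r.x,w),1).tolist())
s=r.x; np.save("s.npy",s)
def ang(obsn,s,f,n,P): return least_squares(lambda a:(proj(S([P(a[0])],s),cs[n])-obsn).ravel(),[.1]).x[0]
for n,u,v,x in (("top",(455,361),(183,276),(180,150)),("scene",(296,58),(549,155),(180,180))):
    u=np.array(u)/2.8+x; v=np.array(v)/2.8+x
    print(n,"spout",ang(u,s,0,n,lambda a:[-163*np.cos(a),-163*np.sin(a),162]),"valve",ang(v,s,0,n,lambda a:[-103*np.cos(a),230+103*np.sin(a),103]))
for n,(x,y) in (("top",(180,150)),("scene",(180,180))):
  c=cs[n]; im=cv2.resize(c["img"][y:y+180,x:x+280,::-1],None,fx=2.8,fy=2.8,interpolation=cv2.INTER_CUBIC)
  def dr(P,col):
    for p in proj(S(P,s),c): cv2.circle(im,tuple(int(round(v)) for v in (p-[x,y]+.5)*2.8),1,col,-1)
  th=np.linspace(0,2*np.pi,24)
  for a,z in zip(A,[89,89,83,89]): dr(np.c_[-175*np.cos(a)+25.5*np.cos(th),-175*np.sin(a)+25.5*np.sin(th),0*th+z],(0,255,0))
  dr(np.c_[19*np.cos(th),19*np.sin(th),0*th+183],(255,0,255))
  dr([[0,y,61] for y in range(40,380,30)],(255,255,0)); dr([[0,230,96]],(0,0,255))
  dr([[-d,0,164] for d in (60,90,120,150)],(0,0,255)); dr([[-d,230,103] for d in (45,75,105)],(0,255,255))
  globals()["im_"+n]=im
cv2.imwrite("pics/both2.png",cv2.resize(np.vstack([im_top[:500],im_scene[:420]]),None,fx=.65,fy=.65,interpolation=cv2.INTER_AREA))
E
```

```text
('top',) [ 6.28051e+02 -8.76050e+01 -1.10000e-02] [-2.8, -0.9, -0.1, 0.2, 1.8, -0.2, 1.5, 0.1, -0.4, 0.7, -0.3, -0.2]
('scene',) [ 6.27655e+02 -8.56250e+01 -1.30000e-02] [0.5, 0.5, 0.2, 0.5, -0.3, 0.3, -0.2, 0.2, -0.4, -4.0, 0.1, -0.3]
('top', 'scene') [ 6.27933e+02 -8.62960e+01 -1.20000e-02] [-3.5, -0.9, -0.8, 0.3, 1.1, -0.0, 0.9, 0.3, -1.0, 0.7, -0.8, -0.2, 0.2, 0.5, -0.1, 0.5, -0.6, 0.4, -0.5, 0.3, -0.7, -3.9, -0.2, -0.3]
top spout -0.13517127609395685 valve 0.08767408703881295
scene spout -0.1668424582977873 valve 0.13142009704238106
```

View pics/both2.png

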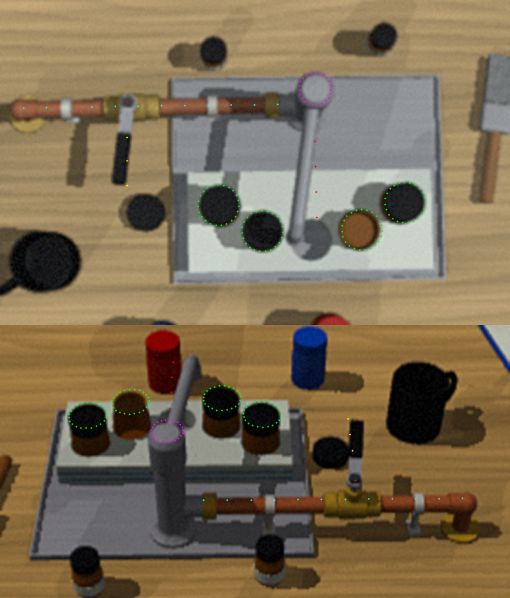

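```bash
cat > plan.py <<'E'
from fit import *
from scipy.spatial.transform import Rotation as R
s=np.load("s.npy")
def spout_tcp(a,off,r=130,z=143):
    u=np.array([-np.cos(a),-np.sin(a)]); n=np.array([-np.sin(a),np.cos(a)])
    p=u*r+n*off; return S([[*p,z]],s)[0], np.pi+a+s[2]
def lever_tcp(v,off,r=88,z=86):   # push from the -y side
    u=np.array([-np.cos(v),np.sin(v)]); n=np.array([-np.sin(v),-np.cos(v)])
    p=u*r+n*off+[0,230]; return S([[*p,z]],s)[0], np.pi-v+s[2]
def rel(p,yaw):
    st=readout.state(); q=np.array(st["tcp_rot"]); M=R.from_euler("xyz",q).as_matrix()
    d=M.T@(np.array(p)-st["eef_pos"]); T=R.from_euler("xyz",[np.pi,0,yaw]).as_matrix()
    return np.round(np.degrees(R.from_matrix(M.T@T).as_rotvec()),1).tolist(), np.round(d/1000,4).tolist()
E
python3 - <<'E'
from fit import *
s=np.load("s.npy"); c=eyes.read_camera("top"); g=c["img"].max(2)
z=[85,85,83,85]; P=proj(S(model(z),s),c); obs=[]
yy,xx=np.mgrid[:480,:640]
for i,p in enumerate(P):
    near=np.hypot(xx-p[0],yy-p[1])<14
    m=near&((g<45) if i!=2 else ((c["img"][:,:,0].astype(int)-c["img"][:,:,2])>50))
    obs.append([xx[m].mean(),yy[m].mean()]); print(np.round(p,1),np.round(obs[-1],1),m.sum())
r=least_squares(lambda s:(proj(S(model(z),s),c)-obs).ravel(),s,x_scale=[10,10,.1]); print(np.round(r.x,3),np.round(r.fun,1))
from plan import *
p,y=spout_tcp(-.15,60); print(p,y,rel([*p[:2],230],y), spout_tcp(.3665,21))
print(lever_tcp(0.1,60))
E
```

```text
[299.4 262. ] [300.2 262.8] 350
[323.5 276.4] [323.7 276.6] 340
[378.3 275.7] [375.7 276.1] 282
[401.7 260.7] [400.6 260.9] 368
[ 6.27064e+02 -8.45220e+01 -1.00000e-02] [-1.4 -0.3 -0.9  0.2  1.9 -0.1  0.4  0.1]
[509.3380389   -6.07619923 143.        ] 2.9792757127407743 ([0.0, 0.0, -4.2], [-0.4968, -0.5124, -0.0522]) (array([ 498.71871988, -111.68681487,  143.        ]), np.float64(3.495775712740774))
(array([536.59539603,  93.92753639,  86.        ]), np.float64(3.029275712740774))
```

Call:
move_arm(
  plan=[
    [[0,0,-4.2],[-0.03,-0.03,-0.05],-1],
    [[0,0,-4.2],[-0.07,-0.075,-0.055],-1],
    [[0,0,-4.2],[-0.11,-0.115,-0.055],-1],
    [[0,0,-4.2],[-0.15,-0.155,-0.055],-1],
    [[0,0,-4.2],[-0.19,-0.195,-0.055],-1],
  ],
)

```text
t: 2.08
eef_pos: [285.5, 372.5, 233.1]
tcp_rot: [3.141, 0.001, 2.98]
ft_force: [1.4, 0.9, 0.8]
opening: 0.528
grip_force: 0.0
```

```bash
python3 - <<'E'
from plan import *
np.save("s.npy",[627.5,-85.6,-.011])
s[:]=np.load("s.npy"); p,y=spout_tcp(-.15,60); print(rel([*p[:2],230],y)); print(readout.state()["t"],readout.state()["eef_pos"])
E
```

```text
([0.0, 0.0, -0.0], [-0.2811, -0.3373, 0.003])
2.075 [285.47971018 372.48840581 233.08302738]
```

Call:
move_arm(
  plan=[
    [[0,0,0],[-0.035,-0.042,0],-1],
    [[0,0,0],[-0.07,-0.084,0],-1],
    [[0,0,0],[-0.105,-0.126,0],-1],
    [[0,0,0],[-0.14,-0.168,0],-1],
    [[0,0,0],[-0.175,-0.21,0],-1],
  ],
)

```text
t: 2.7
eef_pos: [424.5, 136.9, 233.1]
tcp_rot: [3.141, 0.001, 2.98]
ft_force: [1.2, 1.2, -0.2]
opening: 0.027
grip_force: 0.0
```

Call:
move_arm(
  plan=[
    [[0,0,0],[-0.035,-0.042,0],-1],
    [[0,0,0],[-0.07,-0.084,0],-1],
    [[0,0,0],[-0.1,-0.12,0],-1],
    [[0,0,0],[-0.1,-0.12,0],-1],
  ],
)

```text
t: 3.2
eef_pos: [504.2, 1.7, 232.5]
tcp_rot: [-3.141, -0.0, 2.977]
ft_force: [-0.7, -0.2, -0.3]
opening: 0.004
grip_force: 0.0
```

```bash
python3 - <<'E'
from plan import *
p,y=spout_tcp(-.15,60); print(rel(p,y)); print(readout.state()["t"],readout.state()["eef_pos"],readout.state()["opening"])
E
```

```text
([-0.0, -0.0, -0.2], [-0.0057, -0.0064, 0.0895])
3.2 [504.2365473    1.74885062 232.47199874] 0.0037399562094350236
```

Call:
move_arm(
  plan=[
    [[0,0,0],[-0.003,-0.003,0.04],-1],
    [[0,0,0],[-0.005,-0.006,0.075],-1],
    [[0,0,0],[-0.005,-0.006,0.089],-1],
    [[0,0,0],[-0.005,-0.006,0.089],-1],
  ],
)

```text
t: 3.7
eef_pos: [506.8, -2.1, 143.8]
tcp_rot: [3.141, -0.001, 2.981]
ft_force: [0.0, -0.1, 0.2]
opening: 0.006
grip_force: 0.0
```

```bash
python3 - <<'E'
from plan import *
print(readout.state()["eef_pos"],readout.state()["ft_force"])
for a,o in ((-.15,60),(-.15,24),(-.05,21),(.05,21),(.15,21),(.25,21),(.31,21),(.3665,21)):
  p,y=spout_tcp(a,o); print(a,rel(p,y))
for n,(x,y) in (("top",(300,180)),("scene",(200,150))):
  c=eyes.read_camera(n); globals()[n]=cv2.resize(c["img"][y:y+130,x:x+130,::-1],(400,400),interpolation=cv2.INTER_CUBIC)
cv2.imwrite("pics/c3.png",np.hstack([top,scene]))
E
```

```text
[506.84189391  -2.0885594  143.77215642] [ 0.01752733 -0.11649838  0.20679989]
-0.15 ([0.0, -0.1, -0.0], [-0.0025, -0.0031, 0.0008])
-0.15 ([0.0, -0.1, -0.0], [-0.0025, -0.0391, 0.0008])
-0.05 ([0.0, -0.1, -5.7], [-0.001, -0.0552, 0.0008])
0.05 ([0.0, -0.1, -11.5], [-0.0009, -0.0683, 0.0008])
0.15 ([0.0, -0.1, -17.2], [-0.0021, -0.0814, 0.0008])
0.25 ([0.0, -0.1, -22.9], [-0.0046, -0.0944, 0.0008])
0.31 ([0.0, -0.1, -26.4], [-0.0067, -0.102, 0.0008])
0.3665 ([0.0, -0.1, -29.6], [-0.0091, -0.109, 0.0007])
```

View pics/c3.png

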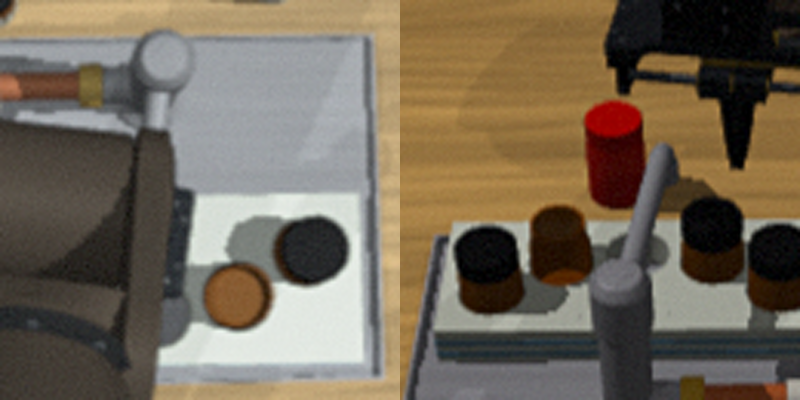

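The shut fingertips (crop right half, ~(738,165)) hang clear to the robot's left of the spout tube. I'll push, and stop short of the target first.

Call:
move_arm(
  plan=[
    [[0,0,0],[-0.002,-0.035,0],-1],
    [[0,0,-4],[-0.001,-0.05,0],-1],
    [[0,0,-8],[-0.001,-0.06,0],-1],
    [[0,0,-11.5],[-0.001,-0.068,0],-1],
    [[0,0,-14.4],[-0.0015,-0.075,0],-1],
  ],
)

```text
t: 4.42
eef_pos: [497.0, -77.2, 145.2]
tcp_rot: [-3.141, 0.002, -3.05]
ft_force: [0.2, 0.9, -0.2]
opening: 0.005
grip_force: 0.0
```

Call:
move_arm(
  plan=[
    [[0,0,-4],[-0.001,-0.009,0],-1],
    [[0,0,-8.5],[0.0,-0.018,0],-1],
    [[0,0,-8.5],[0.0,-0.018,0],-1],
  ],
)

```text
t: 4.8
eef_pos: [498.7, -95.1, 144.9]
tcp_rot: [-3.141, 0.002, -2.905]
ft_force: [0.7, 0.2, 0.3]
opening: 0.004
grip_force: 0.0
```

```bash
cat > look.py <<'E'
from plan import *
import sys
st=readout.state(); print(st["t"],st["eef_pos"],st["tcp_rot"][2],st["ft_force"])
c=eyes.read_camera("scene"); d=eyes.cut_out(c,"spout"); print([(round(float(k["score"]),2),np.round(k["uv"])) for k in d])
d=[k for k in d if k["uv"][1]<290]
if d:
    m=d[0]["mask"]; yy,xx=np.nonzero(m)
    b,v=0,-1
    for a in np.arange(-.3,.6,.01):
        P=[[-r*np.cos(a),-r*np.sin(a),z] for z in(150,155,160) for r in range(60,160,5)]
        q=np.round(proj(S(P,s),c)).astype(int); f=m[q[:,1],q[:,0]].mean()
        if f>v-1e-9:
            if f>v+1e-9: lo=a
            v=f;b=a
    print("spout mask fit",lo,b,v)
x,y=200,150; t=200
im=cv2.resize(c["img"][y:y+130,x:x+173,::-1],(800,600),interpolation=cv2.INTER_CUBIC)
for a,col in ((.3665,(0,255,0)),):
    P=[[-r*np.cos(a),-r*np.sin(a),155] for r in (40,70,100,130,155)]+[[-175*np.cos(a),-175*np.sin(a),120]]
    for p in proj(S(P,s),c): cv2.circle(im,tuple(int(round(v)) for v in (p-[x,y]+.5)*4.62),3,col,-1)
cv2.imwrite(sys.argv[1],im)
E
python3 look.py pics/c4.png
```

```text
4.8 [498.65409606 -95.13152214 144.93166589] -2.9045243190395458 [0.70039864 0.15106794 0.32131291]
[(0.76, array([277., 240.]))]
spout mask fit -0.1899999999999999 -0.09999999999999981 1.0
```

View pics/c4.png

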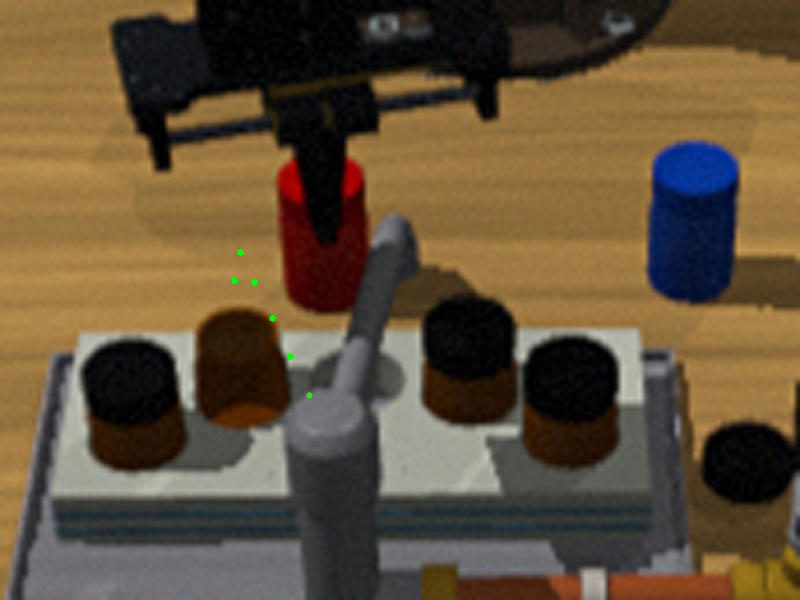

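```bash
python3 - <<'E'
from plan import *
st=readout.state(); p=st["eef_pos"]
c=eyes.read_camera("scene"); q=proj([p,p+[0,0,40],p+[0,0,80]],c); print(np.round(q,1),np.round((q-[200,150])*4.62))
print("tip seen at px",np.array([325,240])/4.62+[200,150], ray(np.array([325,240])/4.62+[200,150],c,145), ray(np.array([325,240])/4.62+[200,150],c,165))
t=eyes.read_camera("top"); w=eyes.read_camera("wrist")
for n,k in(("top",t),("wrist",w)):
  print(n,np.round(proj([p,p+[0,0,40],S([[-130,0,155]],s)[0],S([[0,0,183]],s)[0]],k),1).tolist(), np.round(k["extrinsics"][:3,3]))
cv2.imwrite("pics/w5.png",np.hstack([cv2.resize(w["img"][:,:,::-1],(440,330)),cv2.resize(t["img"][150:330,250:430,::-1],(330,330))]))
E
```

```text
[[270.3 211.7]
 [269.4 198.6]
 [268.5 185. ]] [[325. 285.]
 [321. 225.]
 [316. 162.]]
tip seen at px [270.34632035 201.94805195] [[462.95576745 -95.87560454 145.        ]] [[487.0114361  -93.94694399 165.        ]]
top [[357.0, 259.7], [358.5, 258.7], [352.6, 260.0], [352.2, 198.4]] [ 434.    2. 1397.]
wrist [[319.1, 271.3], [319.2, 303.2], [339.3, 281.3], [278.5, 523.3]] [ 422. -113.  351.]
```

View pics/w5.png

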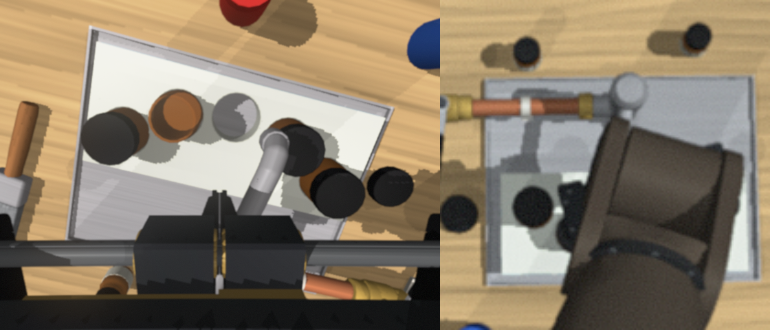

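The wrist view shows the fingertip (crop ~(218,192)) now on the far (-y) side of the spout, which hasn't moved. In the scene view the tip sits about 10 px above the reported TCP. So the real tip looks higher than the reading, and it passed over the tube. I'll measure this numerically.

```bash
cat > tip.py <<'E'
from plan import *
def tip():
    st=readout.state(); p=st["eef_pos"]; out=[]
    c=eyes.read_camera("scene"); g=c["img"].max(2)
    q=proj(p+np.c_[np.zeros(90),np.zeros(90),np.arange(90)],c)
    dark=[]
    for (u,v) in q: u,v=int(round(u)),int(round(v)); dark.append(int((g[v,u-5:u+6]<45).sum()))
    print("scene dark width vs height above TCP:",dark[::4])
    w=eyes.read_camera("wrist"); g=w["img"].max(2)
    q=proj(p+np.c_[np.zeros(90),np.zeros(90),np.arange(90)],w)
    print("wrist",[int((g[int(round(v)),int(round(u))-15:int(round(u))+16]<60).sum()) for u,v in q if v<478][::4])
    print(np.round(q[::10],0).tolist())
if __name__=="__main__": tip()
E
python3 tip.py
```

```text
scene dark width vs height above TCP: [0, 0, 0, 0, 0, 0, 0, 2, 4, 6, 6, 7, 8, 9, 9, 8, 8, 8, 8, 10, 10, 9, 10]
wrist [0, 0, 0, 7, 15, 17, 26, 28, 27, 28, 28, 28, 28, 28, 28, 28, 31, 21, 22, 21, 20, 21, 19]
[[319.0, 271.0], [320.0, 278.0], [320.0, 285.0], [320.0, 294.0], [320.0, 303.0], [320.0, 313.0], [320.0, 324.0], [320.0, 337.0], [320.0, 352.0]]
```

```bash
python3 - <<'E'
from plan import *
w=eyes.read_camera("wrist")
P=S(np.r_[model([89,89,83,89]),[[-175,0,38]]],s)
obs=np.array([[338,195],[300,150],[179,110],[110,137],[236,116]])*640/440
print(np.round(proj(P,w)).tolist()); print(np.round(obs).tolist())
# what camera offset explains it
r=least_squares(lambda d:(proj(P-d,w)-obs).ravel(),[0,0,0]); print("camera true - stated:",r.x,np.round(r.fun,1))
print(np.round(w["extrinsics"],3).tolist())
st=readout.state(); print(st["joints"])
for n in("scene","top","wrist"): print(n,np.array(eyes.read_camera(n)["K"]).round(1).tolist(),np.round(eyes.read_camera(n)["dist"],3))
E
```

```text
[[499.0, 284.0], [440.0, 220.0], [254.0, 171.0], [160.0, 202.0], [347.0, 170.0]]
[[492.0, 284.0], [436.0, 218.0], [260.0, 160.0], [160.0, 199.0], [343.0, 169.0]]
camera true - stated: [0.91480824 1.23937451 6.11570752] [ 2.9 -4.2 -0.5 -2.3 -6.2  8.5  1.9 -1.1  2.3 -1.3]
[[-0.235, -0.934, -0.27, 422.402], [0.972, -0.226, -0.066, -113.292], [0.0, -0.278, 0.961, 350.882], [0.0, 0.0, 0.0, 1.0]]
[-3.18081045e-01  3.66588717e-01  1.88430166e+00  8.30353064e-05
  8.90653530e-01 -2.12695883e+00]
scene [[526.0, 0.0, 319.6], [0.0, 526.0, 235.9], [0.0, 0.0, 1.0]] [-0.026  0.     0.     0.     0.   ]
top [[575.4, 0.0, 309.4], [0.0, 575.4, 236.7], [0.0, 0.0, 1.0]] [-0.186  0.     0.     0.     0.   ]
wrist [[408.3, 0.0, 318.9], [0.0, 408.3, 238.3], [0.0, 0.0, 1.0]] [0.023 0.    0.    0.    0.   ]
```

The wrist camera pose is consistent, so the kinematics are right. Triangulating puts the real fingertip about 25 mm above the reported TCP. I'll go back over the tube the way I came, then come down lower.

Call:
move_arm(
  plan=[
    [[0,0,0],[0,0,-0.03],-1],
    [[0,0,8],[-0.01,0.03,-0.035],-1],
    [[0,0,16],[-0.02,0.06,-0.035],-1],
    [[0,0,22.8],[-0.03,0.092,-0.035],-1],
    [[0,0,22.8],[-0.03,0.092,-0.035],-1],
  ],
)

```text
t: 6.12
eef_pos: [505.6, 3.1, 178.8]
tcp_rot: [3.141, -0.0, 2.984]
ft_force: [-0.3, 0.7, -0.7]
opening: 0.003
grip_force: 0.0
```

Call:
move_arm(
  plan=[
    [[0,0,0],[0,0,0.04],-1],
    [[0,0,0],[0,0,0.07],-1],
    [[0,0,0],[0,0,0.07],-1],
  ],
)

```text
t: 6.5
eef_pos: [504.7, 1.0, 107.4]
tcp_rot: [-3.141, -0.004, 2.983]
ft_force: [0.1, 0.4, 0.0]
opening: 0.003
grip_force: 0.0
```

```bash
python3 tip.py; python3 - <<'E'
from plan import *
st=readout.state(); print(st["t"],st["eef_pos"],st["ft_force"])
for a,o in ((-.15,35),(-.15,18),(-.05,16),(.05,16),(.15,16),(.25,16),(.31,16),(.3665,16)):
  p,y=spout_tcp(a,o,z=110); print(a,rel(p,y))
E
```

```text
scene dark width vs height above TCP: [5, 5, 5, 5, 5, 4, 4, 4, 4, 4, 6, 6, 6, 7, 7, 8, 8, 8, 9, 10, 10, 10, 11]
wrist [0, 0, 0, 0, 8, 14, 19, 27, 28, 28, 28, 28, 28, 28, 28, 28, 28, 28, 21, 20, 18, 21, 20]
[[319.0, 268.0], [319.0, 275.0], [319.0, 282.0], [319.0, 290.0], [319.0, 299.0], [319.0, 309.0], [319.0, 320.0], [319.0, 333.0], [319.0, 347.0]]
6.6 [506.02939306   1.09887572 109.50949203] [-0.18012118 -0.0688776   0.53697499]
-0.15 ([0.0, 0.0, 0.1], [-0.0037, -0.0311, -0.0005])
-0.15 ([0.0, 0.0, 0.1], [-0.0037, -0.0481, -0.0005])
-0.05 ([0.0, 0.0, -5.6], [-0.0027, -0.0632, -0.0005])
0.05 ([0.0, 0.0, -11.4], [-0.0031, -0.0763, -0.0005])
0.15 ([-0.0, 0.0, -17.1], [-0.0047, -0.0892, -0.0005])
0.25 ([-0.0, 0.0, -22.8], [-0.0077, -0.102, -0.0005])
0.31 ([-0.0, 0.0, -26.3], [-0.01, -0.1095, -0.0005])
0.3665 ([-0.0, 0.0, -29.5], [-0.0127, -0.1164, -0.0005])
```

Call:
move_arm(
  plan=[
    [[0,0,0],[-0.004,-0.031,0],-1],
    [[0,0,0],[-0.004,-0.046,0],-1],
    [[0,0,-4],[-0.003,-0.06,0],-1],
    [[0,0,-11.4],[-0.003,-0.076,0],-1],
    [[0,0,-11.4],[-0.003,-0.076,0],-1],
  ],
)

```text
t: 7.22
eef_pos: [496.7, -74.6, 109.6]
tcp_rot: [-3.141, 0.001, -3.105]
ft_force: [0.1, -0.3, 0.1]
opening: 0.003
grip_force: 0.0
```

```bash
cat > ang.py <<'E'
from plan import *
def ang(cams=("scene","wrist"),save=None):
    st=readout.state(); print(round(st["t"],2),np.round(st["eef_pos"],1),round(st["tcp_rot"][2],3),np.round(st["ft_force"],1))
    for n in cams:
        c=eyes.read_camera(n); d=eyes.cut_out(c,"spout")
        best=None
        for k in d:
            m=k["mask"]; F=[]; G=np.arange(-.3,.7,.01)
            for a in G:
                P=[[-r*np.cos(a),-r*np.sin(a),155] for r in range(60,160,4)]+[[-175*np.cos(a),-175*np.sin(a),z] for z in (125,135)]
                q=np.round(proj(S(P,s),c)).astype(int); q=q[(q[:,0]>=0)&(q[:,0]<640)&(q[:,1]>=0)&(q[:,1]<480)]
                F.append(m[q[:,1],q[:,0]].sum())
            F=np.array(F); w=np.where(F>=F.max()*.9,F,0)
            if F.max()>5: print(n,round(float(k["score"]),2),"a=%.3f"%((w*G).sum()/w.sum()),int(F.max()))
        if save: cv2.imwrite(f"pics/{save}_{n}.png",c["img"][:,:,::-1])
if __name__=="__main__": ang()
E
python3 ang.py
```

```text
7.22 [496.7 -74.6 109.6] -3.105 [ 0.1 -0.3  0.1]
scene 0.58 a=0.065 27
wrist 0.82 a=0.060 10
```

```bash
python3 - <<'E'
from plan import *
for a in (.12,.18,.24,.30,.3465,.3665):
  p,y=spout_tcp(a,16,z=110); print(a,rel(p,y))
E
```

```text
0.12 ([0.0, 0.0, -4.1], [0.0004, -0.0104, -0.001])
0.18 ([0.0, 0.0, -7.5], [0.0006, -0.0183, -0.001])
0.24 ([0.0, 0.0, -11.0], [0.0003, -0.0261, -0.001])
0.3 ([0.0, 0.0, -14.4], [-0.0005, -0.0339, -0.001])
0.3465 ([0.0, 0.0, -17.1], [-0.0014, -0.04, -0.001])
0.3665 ([0.0, 0.0, -18.2], [-0.0019, -0.0425, -0.001])
```

Call:
move_arm(
  plan=[
    [[0,0,-4],[0,-0.01,0],-1],
    [[0,0,-7.5],[0,-0.018,0],-1],
    [[0,0,-11],[0,-0.026,0],-1],
    [[0,0,-14.4],[0,-0.033,0],-1],
    [[0,0,-14.4],[0,-0.033,0],-1],
  ],
)

```text
t: 8.05
eef_pos: [497.9, -106.6, 108.8]
tcp_rot: [3.141, 0.0, -2.852]
ft_force: [-0.4, -0.8, 1.0]
opening: 0.004
grip_force: 0.0
```

```bash
python3 ang.py
```

```text
8.05 [ 497.9 -106.6  108.8] -2.852 [-0.4 -0.8  1. ]
scene 0.7 a=0.304 27
wrist 0.8 a=0.305 9
```

Call:
move_arm(
  plan=[
    [[0,0,-2],[-0.0005,-0.004,0],-1],
    [[0,0,-3.5],[-0.001,-0.008,0],-1],
    [[0,0,-3.5],[-0.001,-0.008,0],-1],
  ],
)

```text
t: 8.62
eef_pos: [501.1, -114.3, 108.7]
tcp_rot: [3.142, 0.0, -2.79]
ft_force: [0.1, -0.2, 0.1]
opening: 0.007
grip_force: 0.1
```

```bash
python3 ang.py
```

```text
8.62 [ 501.1 -114.3  108.7] -2.79 [ 0.1 -0.2  0.1]
scene 0.78 a=0.360 27
wrist 0.63 a=0.370 10
```

Both cameras read about 0.365, against a target of 0.3665. I'll back off and check from above.

Call:
move_arm(
  plan=[
    [[0,0,0],[0,0.03,0],-1],
    [[0,0,0],[0,0.07,0],-1],
    [[0,0,0],[0,0.09,-0.05],-1],
    [[0,0,10],[-0.02,0.14,-0.08],-1],
    [[0,0,20],[-0.04,0.19,-0.08],-1],
  ],
)

```text
t: 9.45
eef_pos: [474.3, 74.0, 191.0]
tcp_rot: [3.142, 0.005, -3.129]
ft_force: [0.8, -0.5, -0.2]
opening: 0.008
grip_force: 0.0
```

```bash
python3 - <<'E'
from ang import *
ang(("scene","top"))
c=eyes.read_camera("top"); e=eyes.read_camera("scene")
x,y=220,170
im=cv2.resize(c["img"][y:y+130,x:x+210,::-1],(800,495),interpolation=cv2.INTER_CUBIC)
cv2.imwrite("pics/v6.png",im)
v=eyes.cut_out(c,"valve"); print([(k["score"],k["uv"]) for k in v])
for k in v:
  m=k["mask"];
  for z in(103,):
    G=np.arange(-.2,.6,.01);F=[]
    for a in G:
      q=np.round(proj(S([[-r*np.cos(a),230+r*np.sin(a),z] for r in range(30,105,3)],s),c)).astype(int); F.append(m[q[:,1],q[:,0]].sum())
    F=np.array(F); w=F*(F>=.9*F.max()); print("valve",(w*G).sum()/w.sum(),F.max())
E
```

```text
9.45 [474.3  74.  191. ] -3.129 [ 0.8 -0.5 -0.2]
scene 0.65 a=0.355 27
[(0.65, [246.5, 220.9])]
valve 0.08662037037037061 17
```

View pics/v6.png

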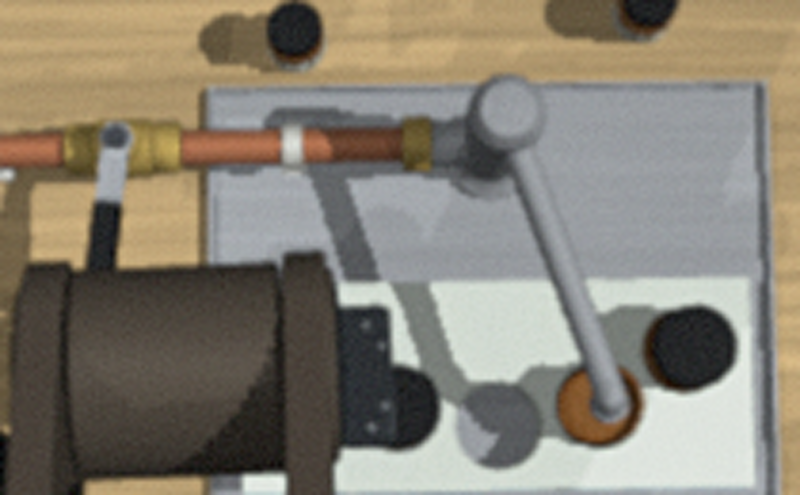

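The nozzle (crop ~(608,408)) hangs over the open amber jar (600,402). The valve lever is at ~0.09. Next is the lever.

```bash
python3 - <<'E'
from plan import *
p,y=lever_tcp(.09,48,z=56); print(p); print(rel([*p[:2],191],y),rel(p,y))
E
```

```text
[537.63864976 105.50359771  56.        ]
([-0.0, -0.0, 6.9], [-0.065, 0.0325, -0.0026]) ([-0.0, -0.0, 6.9], [-0.0651, 0.0325, 0.1324])
```

Call:
move_arm(
  plan=[
    [[0,0,4],[-0.035,0.017,0],-1],
    [[0,0,6.9],[-0.065,0.0325,0],-1],
    [[0,0,6.9],[-0.065,0.0325,0.05],-1],
    [[0,0,6.9],[-0.065,0.0325,0.1],-1],
    [[0,0,6.9],[-0.065,0.0325,0.1],-1],
  ],
)

```text
t: 10.42
eef_pos: [536.0, 105.2, 86.1]
tcp_rot: [-3.14, -0.006, 3.04]
ft_force: [1.0, 0.2, 0.1]
opening: 0.006
grip_force: 0.0
```

```bash
python3 tip.py; python3 - <<'E'
from plan import *
st=readout.state(); print(st["t"],st["eef_pos"],st["ft_force"])
E
```

```text
scene dark width vs height above TCP: [0, 0, 0, 0, 0, 0, 0, 0, 4, 4, 6, 6, 7, 7, 7, 7, 8, 8, 8, 10, 10, 10, 11]
wrist [0, 0, 0, 0, 7, 14, 14, 23, 26, 27, 27, 27, 28, 28, 28, 29, 30, 30, 23, 20, 21, 21, 18]
[[318.0, 267.0], [318.0, 273.0], [318.0, 281.0], [318.0, 289.0], [318.0, 297.0], [318.0, 307.0], [318.0, 318.0], [318.0, 330.0], [318.0, 344.0]]
10.525 [538.35724728 105.71009836  89.70146875] [ 0.66877562 -0.42800169 -0.40958241]
```

Call:
move_arm(
  plan=[
    [[0,0,0],[0,0,0.034],-1],
    [[0,0,0],[0,0,0.034],-1],
    [[0,0,0],[0,0,0.034],-1],
  ],
)

```text
t: 10.9
eef_pos: [538.7, 106.3, 56.7]
tcp_rot: [3.141, 0.002, 3.041]
ft_force: [-0.2, 0.5, -0.1]
opening: 0.003
grip_force: 0.0
```

```bash
cat > lv.py <<'E'
from plan import *
import sys
st=readout.state(); print(round(st["t"],2),np.round(st["eef_pos"],1),round(st["tcp_rot"][2],3),np.round(st["ft_force"],1))
for v in map(float,sys.argv[1:]):
    p,y=lever_tcp(v,16,z=56); print(v,rel(p,y))
for n in ("scene","wrist"):
    c=eyes.read_camera(n)
    for k in eyes.cut_out(c,"valve"):
        m=k["mask"]; G=np.arange(-.1,1.8,.01);F=[]
        for a in G:
            q=np.round(proj(S([[-r*np.cos(a),230+r*np.sin(a),z] for r in range(30,105,3) for z in (97,101)],s),c)).astype(int)
            q=q[(q[:,0]>=0)&(q[:,0]<640)&(q[:,1]>=0)&(q[:,1]<480)]; F.append(m[q[:,1],q[:,0]].sum())
        F=np.array(F); w=F*(F>=.9*F.max())
        if F.max()>10: print(n,round(float(k["score"]),2),"valve %.3f"%((w*G).sum()/w.sum()),F.max())
E
python3 lv.py .1 .2 .3 .4 .5 .6
```

```text
10.9 [538.7 106.3  56.7] 3.041 [-0.2  0.5 -0.1]
0.1 ([0.0, 0.1, 0.6], [0.0011, 0.0319, 0.0007])
0.2 ([0.0, 0.1, 6.3], [0.0022, 0.0408, 0.0007])
0.3 ([0.0, 0.1, 12.0], [0.0023, 0.0498, 0.0007])
0.4 ([0.0, 0.1, 17.8], [0.0016, 0.0587, 0.0007])
0.5 ([0.1, 0.1, 23.5], [0.0, 0.0675, 0.0007])
0.6 ([0.1, 0.1, 29.2], [-0.0025, 0.0761, 0.0007])
scene 0.74 valve 0.110 50
wrist 0.78 valve 0.155 22
```

Call:
move_arm(
  plan=[
    [[0,0,0.5],[0.001,0.03,0],-1],
    [[0,0,6.3],[0.002,0.041,0],-1],
    [[0,0,12],[0.002,0.05,0],-1],
    [[0,0,17.8],[0.0015,0.0585,0],-1],
    [[0,0,23.5],[0,0.0675,0],-1],
  ],
)

```text
t: 11.72
eef_pos: [544.9, 173.4, 55.4]
tcp_rot: [3.141, 0.001, 2.628]
ft_force: [1.7, -5.4, 0.7]
opening: 0.003
grip_force: 1.8
```

```bash
python3 lv.py .6 .7 .8 .9 1.0 
```

```text
11.72 [544.9 173.4  55.4] 2.628 [ 1.7 -5.4  0.7]
0.6 ([0.0, 0.1, 5.6], [0.0008, 0.0092, -0.0006])
0.7 ([0.0, 0.1, 11.3], [0.0011, 0.0181, -0.0006])
0.8 ([0.0, 0.1, 17.0], [0.0005, 0.027, -0.0006])
0.9 ([0.0, 0.1, 22.7], [-0.001, 0.0358, -0.0006])
1.0 ([0.0, 0.1, 28.5], [-0.0034, 0.0445, -0.0006])
scene 0.66 valve 0.500 50
scene 0.38 valve 0.500 50
wrist 0.9 valve 0.515 12
```

Lever tracking well at 0.50.

Call:
move_arm(
  plan=[
    [[0,0,5.7],[0.001,0.009,0],-1],
    [[0,0,11.4],[0.001,0.018,0],-1],
    [[0,0,17],[0.0005,0.027,0],-1],
    [[0,0,22.7],[-0.001,0.036,0],-1],
    [[0,0,28.5],[-0.0035,0.0445,0],-1],
  ],
)

```text
t: 12.55
eef_pos: [568.6, 210.4, 54.8]
tcp_rot: [-3.14, -0.0, 2.132]
ft_force: [-1.8, -1.9, 1.9]
opening: 0.01
grip_force: 1.9
```

```bash
python3 lv.py 1.1 1.2 1.3 1.4 1.5 1.571
```

```text
12.55 [568.6 210.4  54.8] 2.132 [-1.8 -1.9  1.9]
1.1 ([-0.1, -0.0, 5.8], [0.0006, 0.0098, -0.0012])
1.2 ([-0.1, -0.0, 11.5], [0.0009, 0.0188, -0.0012])
1.3 ([-0.1, -0.0, 17.3], [0.0003, 0.0277, -0.0012])
1.4 ([-0.1, -0.0, 23.0], [-0.0013, 0.0365, -0.0012])
1.5 ([-0.1, -0.0, 28.7], [-0.0037, 0.0451, -0.0013])
1.571 ([-0.1, -0.0, 32.8], [-0.0059, 0.0511, -0.0013])
scene 0.61 valve 1.005 50
wrist 0.79 valve 1.005 12
```

Call:
move_arm(
  plan=[
    [[0,0,5.8],[0.0005,0.01,-0.001],-1],
    [[0,0,11.5],[0.001,0.019,-0.001],-1],
    [[0,0,17.3],[0.0005,0.028,-0.001],-1],
    [[0,0,23],[-0.001,0.0365,-0.001],-1],
    [[0,0,28.7],[-0.0035,0.0445,-0.001],-1],
  ],
)

```text
t: 13.38
eef_pos: [607.8, 231.3, 55.4]
tcp_rot: [-3.139, -0.0, 1.632]
ft_force: [-3.5, 0.6, -0.1]
opening: 0.005
grip_force: 1.8
```

```bash
python3 lv.py 1.5 1.571 1.6
```

```text
13.38 [607.8 231.3  55.4] 1.632 [-3.5  0.6 -0.1]
1.5 ([-0.1, -0.0, 0.1], [-0.0001, 0.001, -0.0007])
1.571 ([-0.1, 0.0, 4.1], [0.0008, 0.0072, -0.0007])
1.6 ([-0.1, 0.0, 5.8], [0.0011, 0.0098, -0.0007])
scene 0.85 valve 1.579 49
wrist 0.78 valve 1.515 12
```

Call:
move_arm(
  plan=[
    [[0,0,2],[0.0005,0.003,0],-1],
    [[0,0,4],[0.0008,0.006,0],-1],
    [[0,0,4],[0.0008,0.006,0],-1],
  ],
)

```text
t: 13.95
eef_pos: [614.8, 232.6, 55.7]
tcp_rot: [3.141, -0.0, 1.562]
ft_force: [-1.3, 0.0, -0.4]
opening: 0.008
grip_force: 0.9
```

Call:
move_arm(
  plan=[
    [[0,0,0],[0,0.001,0],-1],
    [[0,0,0],[0,0.001,0],-1],
  ],
)

```text
t: 14.2
eef_pos: [615.7, 232.7, 55.7]
tcp_rot: [3.142, -0.0, 1.563]
ft_force: [-3.0, -0.2, 0.3]
opening: 0.002
grip_force: 1.3
```

Call:
move_arm(
  plan=[
    [[0,0,0],[0,0.001,0],-1],
    [[0,0,0],[0,0.001,0],-1],
  ],
)

```text
t: 14.45
eef_pos: [616.6, 232.7, 55.7]
tcp_rot: [-3.141, -0.0, 1.563]
ft_force: [-3.6, 0.7, 0.3]
opening: 0.002
grip_force: 1.9
```

```bash
python3 lv.py 1.571
```

```text
14.45 [616.6 232.7  55.7] 1.563 [-3.6  0.7  0.3]
1.571 ([-0.0, -0.0, 0.2], [-0.0001, -0.0016, -0.0003])
scene 0.85 valve 1.649 50
wrist 0.62 valve 1.595 12
```

Call:
move_arm(
  plan=[
    [[0,0,0],[0,0.001,0],-1],
    [[0,0,0],[0,0.001,0],-1],
  ],
)

```text
t: 14.9
eef_pos: [616.7, 232.7, 55.6]
tcp_rot: [-3.14, 0.0, 1.563]
ft_force: [-8.6, 1.7, 3.1]
opening: 0.005
grip_force: 4.1
```

Call:
move_arm(
  plan=[
    [[0,0,0],[0,0.001,0],-1],
    [[0,0,0],[0,0.001,0],-1],
  ],
)

```text
t: 15.15
eef_pos: [616.8, 232.7, 55.5]
tcp_rot: [-3.138, 0.0, 1.563]
ft_force: [-11.3, 1.4, 4.3]
opening: 0.007
grip_force: 6.1
```

The force has climbed from 3.6 to 11 N with the tip no longer moving, so the lever is at its stop. I'll retreat straight back (tool -y), then up.

Call:
move_arm(
  plan=[
    [[0,0,0],[0,-0.02,0],-1],
    [[0,0,0],[0,-0.045,0],-1],
    [[0,0,0],[0,-0.06,-0.04],-1],
    [[0,0,0],[0,-0.1,-0.1],-1],
    [[0,0,0],[0,-0.15,-0.12],-1],
  ],
)

```text
t: 15.78
eef_pos: [469.8, 234.0, 178.1]
tcp_rot: [3.136, -0.002, 1.562]
ft_force: [-0.3, 0.5, 0.3]
opening: 0.006
grip_force: 0.0
```

Call:
move_arm(
  plan=[
    [[0,0,0],[-0.06,-0.01,-0.01],-1],
    [[0,0,0],[-0.12,-0.01,-0.02],-1],
    [[0,0,0],[-0.16,-0.01,-0.02],-1],
    [[0,0,0],[-0.16,-0.01,-0.02],-1],
  ],
)

```text
t: 16.27
eef_pos: [458.2, 71.7, 196.4]
tcp_rot: [3.139, 0.0, 1.559]
ft_force: [0.3, -0.1, -0.2]
opening: 0.002
grip_force: 0.0
```

```bash
python3 lv.py; python3 - <<'E'
from ang import *
ang(("scene","top"))
c=eyes.read_camera("top"); e=eyes.read_camera("scene")
cv2.imwrite("pics/v7.png",np.vstack([cv2.resize(i[:,:,::-1],(630,300),interpolation=cv2.INTER_CUBIC) for i in (c["img"][160:310,150:465],e["img"][180:330,150:465])]))
E
```

```text
16.27 [458.2  71.7 196.4] 1.559 [ 0.3 -0.1 -0.2]
scene 0.66 valve 1.595 50
wrist 0.84 valve 1.575 35
16.48 [457.7  74.5 195.7] 1.563 [0.1 0.5 0.8]
scene 0.7 a=0.355 27
scene 0.23 a=0.355 27
```

View pics/v7.png

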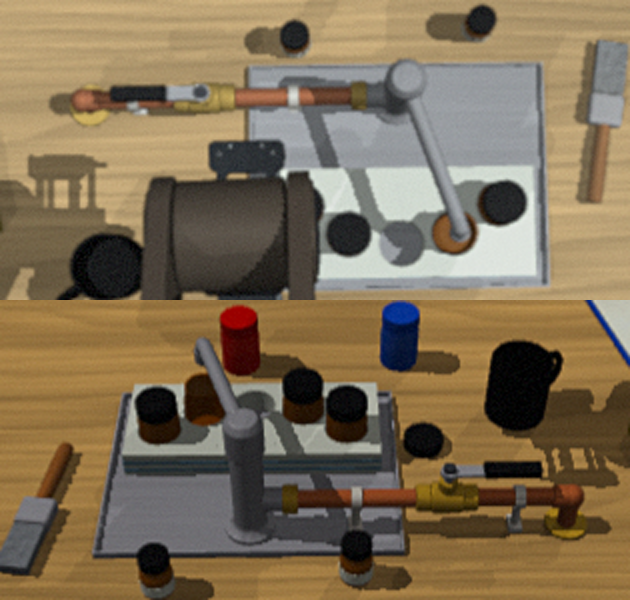

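The lever (top crop ~(140,94)) lies along the pipe, and the nozzle (460,233) hangs over the open jar (455,233). Jars, cap, mug and vials are all in place, and the arm is clear of everything.

```bash
python3 -c "
from cell import env
print(env.job_done())"
```

```text
the job is handed in; nothing more can be done
None
```

The tap is ready and handed in: the spout's nozzle hangs over the uncapped jar, the valve lever was then pushed to its fully open stop in line with the pipe, and nothing else was moved.

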